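# Strip the large water strainer for cleaning

## Task

Take the larger of the two water strainers apart for cleaning: lift off its domed lid, then lift the strainer basket out of its body. Put both the right way up, side by side, flat on the floor of the drip tray, and leave the strainer's body standing where it is.

Things in the scene. Friction and masses are not known exactly. Their poses are not given: they have to be found in the camera images.
- lid_mid (a point): Lid of the large strainer, 0.13 kg: steel bell, hollow, open below, 90 mm wide, 58 mm tall, with a round black knob on top (24 mm wide, 36 mm tall). Point: on its axis half-way up, 47 mm above its lower rim, 47 mm below the knob's top; z up. It sits loosely (3 mm play, no thread) on the body's ledge, overlaps the collar by 8 mm and hides the basket.
- basket_mid (a point): Strainer basket, 0.12 kg: perforated steel cup, flat bottom 52 mm wide, flange 72 mm wide 38 to 41 mm above the bottom, round central stem 16 mm thick ending 80 mm above the bottom. Point: on its axis half-way up, 40 mm above the bottom, 40 mm below the stem's top; z up. Hangs by the flange on the body's rim, 38 mm deep, loose (4 mm play), all under the lid.
- strainer: Body of the large strainer: grey round pot, loose, 1.3 kg, foot 100 mm wide, ledge 42 mm up, collar 77 mm wide with its rim 50 mm up, brass pipe ends reaching 56 mm from the axis along its y. Origin: centre of its underside, z up. Closed, it is 136 mm tall; a 95 mm tall closed strainer of the same look, not part of the job, stands beside it, left or right.
- tray_in (a point): Grey drip tray, fixed, 140 mm along its own x, 260 mm along its own y, 16 mm tall; walls and floor 5 mm thick. Point: centre of its inner floor (130 by 250 mm), z up. Lid and basket fit side by side along its y, each with its axis about 60 mm from the centre.

How it is judged (in metres and radians):
On the way, in this order (a step that is already met when the one before it is completed fails the run):
1. the lid is off and clear of the strainer while the basket still sits in the body (horizontal distance between lid_mid and strainer above 0.09 m and horizontal distance between basket_mid and strainer below 0.012 m and z of basket_mid in the frame of strainer below 0.06 m), for 0.1 s.
2. the basket is out and clear of the body (horizontal distance between basket_mid and strainer above 0.07 m), for 0.1 s.
At the end, for the whole second after the job is handed in: Lid and basket both stand upright (within 0.1 rad), at rest, flat on the tray floor (at most 8 mm off it; axes within 50 mm of the tray centre across it, 110 mm along it); the strainer body stands upright (within 0.1 rad) within 40 mm of where it was (x of lid_mid in the frame of tray_in between -0.05 and 0.05 m and y of lid_mid in the frame of tray_in between -0.11 and 0.11 m and z of lid_mid in the frame of tray_in below 0.055 m and angle between each of lid_mid, basket_mid, strainer's own z axis and vertical below 0.1 rad and x of basket_mid in the frame of tray_in between -0.05 and 0.05 m and y of basket_mid in the frame of tray_in between -0.11 and 0.11 m and z of basket_mid in the frame of tray_in below 0.048 m and distance of strainer from where it was at the start of the episode below 0.04 m); the robot touches nothing.
It fails at once if the strainer's body is tipped or picked up (angle between strainer's own z axis and vertical above 0.5 rad or height (world z) of strainer above 0.04 m).
It also fails if it takes over 61 s, if anything falls off the work surface, if the arm or the gripper's body presses on something with over 40 N, if the wrist force passes 120 N, or if a joint passes its speed limit or range.

## Robot

A 6-joint arm with a two-finger parallel gripper is mounted at the origin on a cart in front of the work surface, level with it; the furniture and walls round the work are solid. World frame = base frame: x ahead of the robot, y to its left, z up, the work surface at z = 0. Lengths are in mm, angles in rad, forces in N, time in s.
With the tool pointing down it reaches from about 400 to 925 mm from the base axis. Payload 12.5 kg.
Tool frame: the origin (TCP) lies midway between the tips of the shut fingers; the grasp point (between the pads) lies 19 mm behind it; z points along the fingers, y is the line along which they close (so a half turn about z gives the same grasp; the last joint's range is limited). The gripper opens to 95 mm and grips with 3 to 60 N. Pads are 20 mm wide; open, the fingers measure 119 mm over their backs; the gripper's body (75 mm by 180 mm) begins 59 mm behind the grasp point.
Start: joints at [-1.397, 0.491, 1.559, -0, 1.092, -0.106], TCP at [172.625, -600.706, 214.661] pointing down, gripper open.
Joint ranges: [-3.1, 3.1], [-0.84, 2.19], [0.05, 2.79], [-1.13, 4.28], [0.06, 2.93], [-2.69, 2.69]. Speed limits (rad/s): [2.22, 2.22, 2.79, 3.14, 3.14, 3.14].

## Interface

Orientations are given as [roll, pitch, yaw] about the fixed x, y, z axes, in that order (R = Rz(yaw) Ry(pitch) Rx(roll)).
In Python, from cell import state, viewer, env, models gives the robot as it stands. The module is installed in compiled form; this text tells all that it offers.
- The arm moves only by the tool arm_command, never from a script. Its argument "rows" is a list of rows, each a list of 2 entries, a list of its own where there are three numbers: the shift along the tool's x, y, z normalised to -1 to 1, where 1 is 0.25 m, then the turn about the tool's z normalised to -1 to 1, where 1 is pi rad. A call has exactly 5 rows; each row shifts and turns the commanded pose from where the row before left it, along the tool's axes as they then stand; what a row does not reach is not made up. A row lasts 1/10 s, in which the tool goes at most 50 mm and 8.59 degrees, less where a joint would pass 70% of its speed; a pose out of reach is approached as far as the arm can. A call with a number of a shift or a turn outside -1 to 1 is refused whole. A call with a gripper value outside its range is refused whole. "claw" is the opening, from 0 (shut) to 1 (fully open), set as the call begins (left out, the last holds). The fingers move at their own pace and stop on an object; the grip force is fixed at half the most. Time passes only in rows, so rows that do not move let the fingers close, or fill a call up. It gives the time, the measured TCP pose, the force, the opening and the grip force at its end, in the units of the state.
- state(): the state, without advancing time (a new reading comes with each control period).
- viewer.read_camera(name): name is "scene" or "top" or "wrist"; returns (picture, depth): 480x640x3 uint8, red, green, blue; 480x640 float32, mm along the optical axis (not along the pixel's ray), 0 where there is no reading.
- viewer.get_calibration(name): a dict with "camera_matrix" (3x3 intrinsics, pixels), "world_to_cam" (4x4, takes a point from world to camera coordinates). Camera axes: x right, y up, looking along -z (the intrinsics and any distortion apply to the point x, -y, -z); pixel columns grow to the right and rows downward; lengths in mm; the calibration is good to about 2 mm. A picture is of the moment at which its call begins: read the wrist's pose just before it. get_calibration takes no time and is no camera call; for the wrist camera it gives the pose at the moment of the call.
- env.job_done(): hands the job in; it is judged then, once.
Trained networks look in the newest picture that a camera, given by its name, has taken for a name from the list of things; names that differ only in an ending like _2 or _b are one class to them, and where a whole thing is asked for, a point or a joint stands for the part that bears it (a point fixed in the world has none). Each returns a list of dicts, best first, with "confidence" (0 to 1); they miss things now and then, are a little off and sometimes report something else, mostly with a low value. They report only what shows in the picture. A call takes as long as a camera call.
- models.search_frame(camera, label): "position" ([x, y, z] in mm, in world coordinates, good to about 4 mm: the middle of the surface that is visible of it).
- models.mark_of(camera, label): "position" ([x, y, z] in mm, in world coordinates, good to about 4 mm: a listed point, or the origin of a listed thing).
The state is a dict: "t": time; "joints": joint angles; "qvel": joint speeds; "tau": joint torques, N m; "eef_pos": TCP position; "tcp_rot": TCP orientation; "ft_force": force on the tool from outside, world axes, zero at the start; "moment": the same for the moment, N m; "opening": opening from 0.0 (shut) to 1.0 (fully open); "grip_force": force on a finger pad.
Only numpy, scipy, OpenCV 4.12 (cv2) and the standard library are available. Lean on these libraries where they do the work, as an engineer would, in place of code of your own. Each camera call takes 0.05 s, during which the arm holds its last target. There are 200 camera calls.

## Working session

There is one attempt and no reset: what is moved stays moved. The work goes in short steps, Python scripts to look and compute and a tool call to move; the robot and the scene stay as the last step left them, time stands still between calls to the robot, and variables do not carry over. Pictures are saved under pics/ and viewed, at most 10 in all, crops included, and the job is handed in when it is done.

Besides the shell and the picture viewer there is one more tool, called after "Emit:" as name(argument=value, ...) on one line, values as JSON. arm_command: Moves the arm, as the interface text tells. Scaled input: -1 to 1 covers 0.25 m each way for a shift and pi rad each way for a turn. Its arguments: {"type":"object","properties":{"rows":{"type":"array","items":{"type":"array"}},"claw":{"type":"number"}},"required":["rows"]}

```bash
mkdir -p pics
cat > h.py <<'E'
import numpy as np, cv2
from cell import state, viewer, env, models
def look(c,f=None):
    K=viewer.get_calibration(c); p,d=viewer.read_camera(c)
    if f: cv2.imwrite('pics/'+f,p[:,:,::-1])
    return p,d,K
def cloud(d,K):
    M=np.array(K['camera_matrix']);T=np.linalg.inv(np.array(K['world_to_cam']))
    v,u=np.mgrid[:480,:640]; x=(u-M[0,2])/M[0,0]*d; y=(v-M[1,2])/M[1,1]*d
    P=np.stack([x,-y,-d,np.ones_like(d)],-1)@T.T
    P=P[...,:3]; P[d<=0]=np.nan
    return P
E
python3 - <<'E'
from h import *
s=state(); print(s)
for c in('scene','top'):
    p,d,K=look(c,c+'1.png'); np.save(c+'.npy',cloud(d,K))
    for l in('lid_mid','basket_mid','strainer','tray_in'):
        for f in('mark_of','search_frame'):
            print(c,l,f,[(np.round(r['position']).tolist(),round(r['confidence'],2)) for r in getattr(models,f)(c,l)])
a=cv2.imread('pics/scene1.png');b=cv2.imread('pics/top1.png')
E
```

```text
{'t': 0.0, 'joints': array([-1.39658184e+00,  4.91538932e-01,  1.55946400e+00, -1.69886198e-05,
        1.09168256e+00, -1.05588489e-01]), 'qvel': array([-0.00052268,  0.00011304, -0.00101962, -0.00052941, -0.00014603,
        0.00057236]), 'tau': array([-2.87003437e-03, -6.12642145e+01, -2.58185613e+01,  6.90490636e-02,
        4.81279241e-02, -1.15639596e-04]), 'eef_pos': array([ 172.58561253, -600.44156682,  214.06954917]), 'tcp_rot': array([-3.14050431e+00, -1.00194293e-04,  2.79810766e-01]), 'ft_force': array([-0.46987359,  0.63360806,  0.55165852]), 'moment': array([0.00262981, 0.00116961, 0.00879355]), 'grip_force': 0.0, 'opening': 1.0023848427616446}
scene lid_mid mark_of [([437.0, 272.0, 91.0], 0.89)]
scene lid_mid search_frame [([417.0, 284.0, 98.0], 0.86)]
scene basket_mid mark_of []
scene basket_mid search_frame []
scene strainer mark_of []
scene strainer search_frame [([410.0, 288.0, 9.0], 0.64)]
scene tray_in mark_of [([437.0, -146.0, 7.0], 0.94)]
scene tray_in search_frame [([460.0, -89.0, 4.0], 0.79)]
top lid_mid mark_of [([438.0, 274.0, 91.0], 0.68)]
top lid_mid search_frame [([428.0, 266.0, 101.0], 0.85)]
top basket_mid mark_of []
top basket_mid search_frame []
top strainer mark_of []
top strainer search_frame [([409.0, 238.0, 5.0], 0.56)]
top tray_in mark_of [([438.0, -146.0, 2.0], 0.94)]
top tray_in search_frame [([437.0, -151.0, 2.0], 0.94)]
```

View pics/scene1.png

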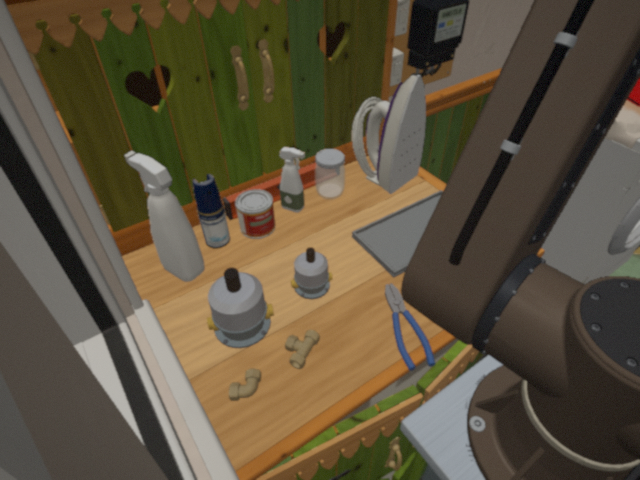

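View pics/top1.png

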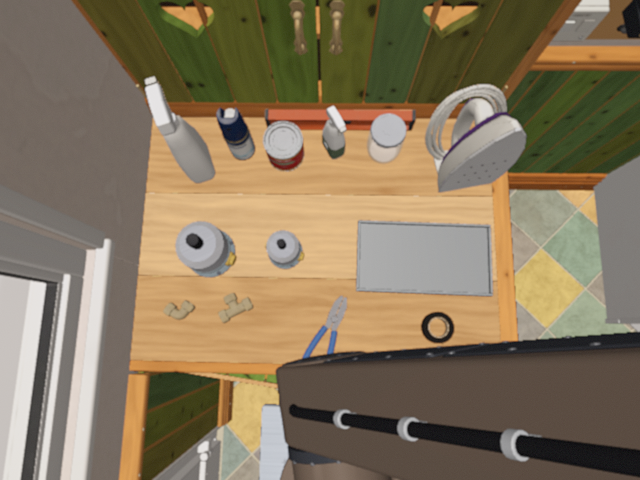

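The scene view shows the large strainer at px (238,305), with its knob at (233,278), and the small one at (311,273). In the top view they are at (203,247) and (284,248), and the tray spans (357–491, 222–295). The networks' lid and tray positions agree with both pictures. Next I'll measure from the depth data.

Run:
```python
from h import *
for c in('scene','top'):
    P=np.load(c+'.npy'); I=cv2.imread(f'pics/{c}1.png')
    near=np.hypot(P[...,0]-438,P[...,1]-273)<75
    dark=I.max(-1)<60
    k=P[near&dark&(P[...,2]>90)]
    print(c,'knob n',len(k),'min',k.min(0).round(),'max',k.max(0).round(),'med',np.median(k,0).round())
    for z in range(20,140,10):
        q=P[near&(abs(P[...,2]-z)<5)]
        if len(q)>15: 
            # circle fit
            A=np.c_[q[:,:2],np.ones(len(q))]; w=np.linalg.lstsq(A,(q[:,:2]**2).sum(1),rcond=None)[0]
            cx,cy=w[:2]/2; print(z,len(q),'c',round(cx),round(cy),'r',round(np.sqrt(w[2]+cx*cx+cy*cy)))
    # small strainer
    n2=(np.hypot(P[...,0]-438,P[...,1]-120)<60)&(P[...,2]>60); q=P[n2]
    if len(q): print('small',q.min(0).round(),q.max(0).round())
    # y extents of tall objects
    q=P[(P[...,2]>100)&(P[...,0]>300)&(P[...,0]<620)&(P[...,1]>320)]
    if len(q): print('tall left',q.min(0).round(),len(q))
P=np.load('top.npy');m=(P[...,2]>10)&(P[...,2]<25)&(abs(P[...,0]-438)<95)&(abs(P[...,1]+146)<150)
q=P[m][:,:2].astype(np.float32);print('tray',cv2.minAreaRect(q))
f=P[(abs(P[...,0]-438)<50)&(abs(P[...,1]+146)<100)];print('floor z',np.nanmedian(f[:,2]))
# back objects
q=P[(P[...,0]>500)&(P[...,0]<760)&(P[...,2]>40)&(abs(P[...,1])<400)]
for y in range(-350,400,50):
    g=q[abs(q[:,1]-y)<25]
    if len(g): print('y',y,'minx',g[:,0].min().round(),'maxz',g[:,2].max().round())
```

```text
scene knob n 273 min [426. 266. 103.] max [447. 286. 139.] med [430. 277. 129.]
20 167 c 459 267 r 58
30 131 c 454 268 r 55
40 241 c 440 273 r 47
50 203 c 439 274 r 45
60 202 c 439 274 r 44
70 207 c 439 274 r 44
80 217 c 439 274 r 44
90 531 c 438 274 r 41
100 1081 c 436 275 r 28
110 61 c 438 274 r 11
120 63 c 438 274 r 11
130 92 c 437 275 r 9
small [412.  94.  60.] [469. 155.  98.]
tall left [300. 320. 100.] 27999
top knob n 81 min [427. 261. 112.] max [443. 281. 139.] med [432. 264. 133.]
20 21 c 423 230 r 12
30 74 c 428 233 r 14
40 131 c 438 272 r 45
50 64 c 438 273 r 44
60 68 c 438 273 r 44
70 70 c 438 272 r 44
80 75 c 438 273 r 44
90 543 c 439 273 r 41
100 1052 c 439 273 r 28
110 24 c 438 272 r 12
120 24 c 438 273 r 12
130 90 c 438 272 r 9
small [412.  92.  60.] [473. 152.  98.]
tall left [300. 320. 100.] 27680
tray ((423.83123779296875, -139.11195373535156), (279.59356689453125, 160.58120727539062), 88.82835388183594)
floor z 4.163658481381503
y -300 minx 586.0 maxz 359.0
y -250 minx 575.0 maxz 357.0
y -200 minx 566.0 maxz 358.0
y -150 minx 640.0 maxz 358.0
y -100 minx 624.0 maxz 358.0
y -50 minx 623.0 maxz 356.0
y 0 minx 629.0 maxz 357.0
y 50 minx 635.0 maxz 358.0
y 100 minx 610.0 maxz 359.0
y 150 minx 609.0 maxz 358.0
y 200 minx 631.0 maxz 358.0
y 250 minx 595.0 maxz 357.0
y 300 minx 580.0 maxz 358.0
y 350 minx 645.0 maxz 358.0
```

Run:
```python
from h import *
for c in('scene','top'):
    P=np.load(c+'.npy')
    for x in range(300,600,50):
        r=[]
        for z in (60,110,160,210,260,310):
            q=P[(abs(P[...,0]-x)<25)&(abs(P[...,2]-z)<25)&(P[...,1]>325)]
            r.append(q[:,1].min().round() if len(q) else None)
        print(c,x,r)
P=np.load('top.npy')
print([(x,np.nanmax(P[(abs(P[...,0]-x)<15)&(abs(P[...,1]+150)<130)][:,2]).round()) for x in range(370,600,30)])
```

```text
scene 300 [None, None, np.float64(398.0), np.float64(432.0), np.float64(440.0), None]
scene 350 [None, None, np.float64(398.0), np.float64(432.0), np.float64(432.0), np.float64(432.0)]
scene 400 [None, None, np.float64(398.0), np.float64(406.0), np.float64(406.0), np.float64(406.0)]
scene 450 [None, None, np.float64(399.0), np.float64(420.0), np.float64(420.0), np.float64(420.0)]
scene 500 [None, None, None, None, None, None]
scene 550 [None, None, None, None, None, None]
top 300 [np.float64(416.0), np.float64(417.0), np.float64(395.0), np.float64(429.0), np.float64(438.0), None]
top 350 [np.float64(417.0), np.float64(417.0), np.float64(395.0), np.float64(429.0), np.float64(429.0), np.float64(429.0)]
top 400 [np.float64(416.0), np.float64(417.0), np.float64(395.0), np.float64(403.0), np.float64(403.0), np.float64(403.0)]
top 450 [np.float64(417.0), np.float64(417.0), np.float64(396.0), np.float64(402.0), np.float64(403.0), np.float64(403.0)]
top 500 [np.float64(417.0), np.float64(417.0), np.float64(416.0), np.float64(417.0), np.float64(417.0), np.float64(417.0)]
top 550 [np.float64(416.0), np.float64(417.0), np.float64(417.0), np.float64(416.0), np.float64(417.0), np.float64(417.0)]
[(370, np.float64(20.0)), (400, np.float64(19.0)), (430, np.float64(18.0)), (460, np.float64(19.0)), (490, np.float64(20.0)), (520, np.float64(13.0)), (550, np.float64(5.0)), (580, np.float64(275.0))]
```

Emit:
arm_command(rows=[[[0,0,0],0.045],[[0,0,0],0.044],[[0.13,-0.14,0],0],[[0.13,-0.14,0],0],[[0.13,-0.14,0],0]], claw=0.6)

```text
t: 1.4
eef_pos: [270.8, -494.5, 214.6]
tcp_rot: [3.142, -0.0, -0.001]
ft_force: [1.1, -1.1, -0.2]
opening: 0.639
grip_force: 0.0
```

Emit:
arm_command(rows=[[[0.084,-0.172,0],0],[[0.084,-0.172,0],0],[[0.084,-0.172,0],0],[[0.084,-0.172,0],0],[[0.084,-0.172,0],0]])

```text
t: 1.9
eef_pos: [375.6, -278.9, 214.9]
tcp_rot: [3.141, -0.0, -0.0]
ft_force: [0.9, -0.3, -0.3]
opening: 0.603
grip_force: 0.0
```

Emit:
arm_command(rows=[[[0.084,-0.172,0],0],[[0.084,-0.172,0],0],[[0.084,-0.172,0],0],[[0,-0.18,0],0],[[0,-0.18,0],0]])

```text
t: 2.4
eef_pos: [438.1, -59.8, 214.6]
tcp_rot: [3.141, -0.0, 0.0]
ft_force: [-0.0, -0.2, 0.3]
opening: 0.599
grip_force: 0.0
```

Emit:
arm_command(rows=[[[0,-0.18,0],0],[[0,-0.18,0],0],[[0,-0.18,0],0],[[0,-0.18,0],0],[[0,-0.18,0],0]])

```text
t: 2.9
eef_pos: [437.7, 165.3, 214.9]
tcp_rot: [-3.142, -0.001, 0.0]
ft_force: [0.6, -2.0, 0.2]
opening: 0.597
grip_force: 0.0
```

Emit:
arm_command(rows=[[[0,-0.16,0],0],[[0,-0.16,0],0],[[0,-0.112,0],0],[[0,0,0],0],[[0,0,0],0]])

```text
t: 3.4
eef_pos: [437.7, 271.5, 214.4]
tcp_rot: [3.141, 0.0, 0.002]
ft_force: [0.3, 0.1, -0.1]
opening: 0.602
grip_force: 0.0
```

Run:
```python
from h import *
p,d,K=look('wrist','w1.png');P=cloud(d,K)
print(state()['eef_pos'],np.linalg.inv(K['world_to_cam'])[:3,3])
near=np.hypot(P[...,0]-438,P[...,1]-273)<75
for z in range(30,145,10):
    q=P[near&(abs(P[...,2]-z)<5)]
    if len(q)>15:
        A=np.c_[q[:,:2],np.ones(len(q))]; w=np.linalg.lstsq(A,(q[:,:2]**2).sum(1),rcond=None)[0]
        cx,cy=w[:2]/2; print(z,len(q),'c',round(cx),round(cy),'r',round(np.sqrt(w[2]+cx*cx+cy*cy)))
```

```text
[437.77612472 270.86638441 214.49767274] [512.37158582 271.34401411 384.73042796]
30 236 c 434 274 r 54
40 343 c 438 274 r 47
50 68 c 439 273 r 45
60 94 c 439 274 r 45
70 96 c 439 274 r 44
80 90 c 439 274 r 44
90 2302 c 439 274 r 41
100 6189 c 439 274 r 28
110 88 c 439 274 r 12
120 99 c 439 274 r 12
130 178 c 440 274 r 10
140 854 c 439 274 r 8
```

View pics/w1.png

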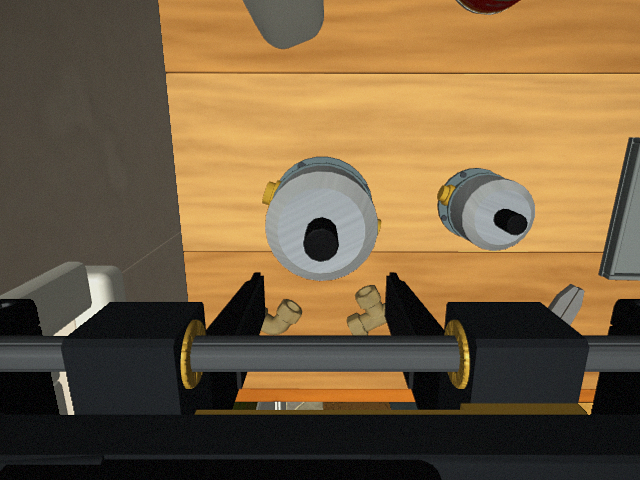

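The wrist picture shows the knob at px (321,240), between the fingers (tips at px 258 and 392). The axis is at (439, 274), and all three views agree. Descending to grip the knob.

Emit:
arm_command(rows=[[[0.005,-0.009,0.12],0],[[0,0,0.12],0],[[0,0,0.12],0],[[0,0,0.076],0],[[0,0,0],0]])

```text
t: 3.95
eef_pos: [438.5, 272.0, 103.8]
tcp_rot: [3.14, 0.004, -0.002]
ft_force: [0.6, 0.2, 0.8]
opening: 0.603
grip_force: 0.0
```

Emit:
arm_command(rows=[[[0,0,0],0],[[0,0,0],0],[[0,0,0],0],[[0,0,0],0],[[0,0,0],0]], claw=0.1)

```text
t: 4.45
eef_pos: [439.3, 273.7, 106.1]
tcp_rot: [-3.141, -0.001, 0.0]
ft_force: [-0.5, 0.5, 0.6]
opening: 0.248
grip_force: 30.0
```

Emit:
arm_command(rows=[[[0,0,-0.04],0],[[0,0,-0.04],0],[[0,0,-0.08],0],[[0,0,-0.12],0],[[0,0,-0.12],0]])

```text
t: 4.95
eef_pos: [438.9, 273.5, 207.4]
tcp_rot: [3.141, 0.0, 0.0]
ft_force: [0.2, 0.3, -2.2]
opening: 0.248
grip_force: 30.0
```

Run:
```python
from h import *
p,d,K=look('scene','s2.png')
for l in('lid_mid','basket_mid','strainer','tray_in'):
    print(l,[(np.round(r['position']).tolist(),round(r['confidence'],2)) for r in models.mark_of('scene',l)])
```

```text
lid_mid [([436.0, 272.0, 196.0], 0.81)]
basket_mid [([440.0, 272.0, 49.0], 0.81), ([442.0, 273.0, 0.0], 0.61)]
strainer [([442.0, 272.0, -1.0], 0.61)]
tray_in [([438.0, -148.0, 7.0], 0.88)]
```

View pics/s2.png

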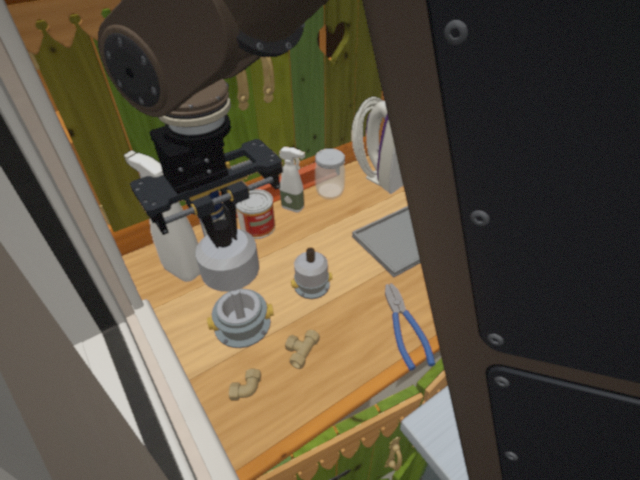

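The picture shows the lid in the gripper at px (228,258) and the open body at (241,315) with the basket stem still in it. Carrying the lid to the far end of the tray.

Emit:
arm_command(rows=[[[0,0.12,0],0],[[0,0.192,0],0],[[0,0.192,0],0],[[0,0.192,0],0],[[0,0.192,0],0]])

```text
t: 5.7
eef_pos: [438.4, 49.9, 204.7]
tcp_rot: [3.142, 0.002, 0.001]
ft_force: [0.3, -0.0, -2.1]
opening: 0.246
grip_force: 30.0
```

Emit:
arm_command(rows=[[[0,0.192,0],0],[[0,0.192,0],0],[[0,0.192,0],0],[[0,0.192,0],0],[[0,0.192,0],0]])

```text
t: 6.2
eef_pos: [438.5, -190.2, 204.7]
tcp_rot: [-3.141, 0.002, -0.0]
ft_force: [0.3, 0.5, -2.4]
opening: 0.249
grip_force: 30.0
```

Emit:
arm_command(rows=[[[0,0.07,0],0],[[0,0,0],0],[[0,0,0],0],[[0,0,0],0],[[0,0,0],0]])

```text
t: 6.7
eef_pos: [439.3, -204.7, 205.6]
tcp_rot: [-3.141, 0.0, 0.002]
ft_force: [0.3, -1.1, -1.6]
opening: 0.251
grip_force: 30.0
```

Run:
```python
from h import *
print(state()['eef_pos'],state()['opening'])
p,d,K=look('wrist','w3.png');P=cloud(d,K)
print('tray?',[(np.round(r['position']).tolist(),round(r['confidence'],2)) for r in models.mark_of('wrist','tray_in')],[(np.round(r['position']).tolist(),round(r['confidence'],2)) for r in models.mark_of('wrist','lid_mid')])
m=(P[...,2]>12)&(P[...,2]<24)&(abs(P[...,0]-438)<90)&(abs(P[...,1]+146)<145)
q=P[m];
if len(q): print(q.min(0).round(),q.max(0).round(),cv2.minAreaRect(q[:,:2].astype(np.float32)))
f=P[(abs(P[...,0]-438)<60)&(abs(P[...,1]+146)<120)&(P[...,2]<25)];print('floor',np.median(f[:,2]),len(f))
```

```text
[ 439.33816125 -204.74072477  205.55938272] 0.2507541853616063
tray? [([437.0, -152.0, 3.0], 0.71)] [([443.0, -205.0, 188.0], 0.56)]
[ 366. -279.   12.] [507. -17.  19.] ((434.3558044433594, -147.93304443359375), (260.37945556640625, 140.0626220703125), 88.7927474975586)
floor 5.179846619864293 19847
```

View pics/w3.png

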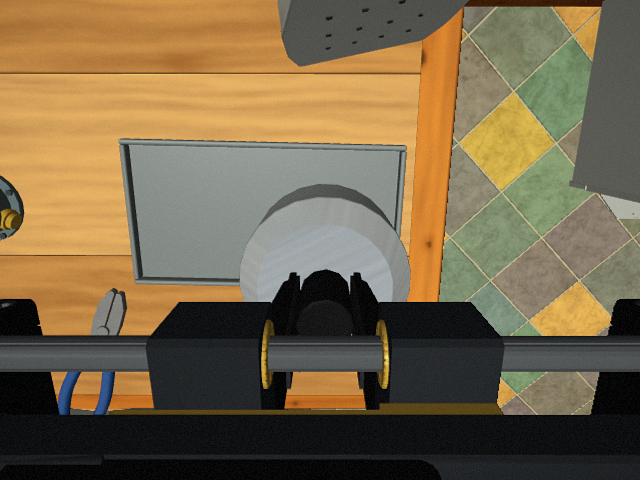

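The wrist picture shows the tray below, with corners near px (120,140) and (405,150), and the lid held upright over its right end. The tray floor is at z = 5 and its centre at (436,-147). Lowering.

Emit:
arm_command(rows=[[[0,0,0.16],0],[[0,0,0.16],0],[[0,0,0.12],0],[[0,0,0.07],0],[[0,0,0.02],0]])

```text
t: 7.35
eef_pos: [438.8, -205.2, 71.6]
tcp_rot: [-3.14, 0.002, 0.001]
ft_force: [-0.8, -0.9, -0.4]
opening: 0.245
grip_force: 30.0
```

Emit:
arm_command(rows=[[[0,0,0.008],0],[[0,0,0.006],0],[[0,0,0],0],[[0,0,0],0],[[0,0,0],0]])

```text
t: 7.85
eef_pos: [439.5, -206.0, 70.2]
tcp_rot: [3.141, -0.001, 0.0]
ft_force: [1.0, 0.6, -1.9]
opening: 0.246
grip_force: 30.0
```

Emit:
arm_command(rows=[[[0,0,0.004],0],[[0,0,0],0],[[0,0,0.004],0],[[0,0,0],0],[[0,0,0],0]])

```text
t: 8.35
eef_pos: [439.5, -206.0, 68.9]
tcp_rot: [3.141, -0.001, 0.0]
ft_force: [-3.7, 2.6, 21.3]
opening: 0.245
grip_force: 30.0
```

Contact (about 21 N upward). I'll release and rise.

Emit:
arm_command(rows=[[[0,0,0],0],[[0,0,0],0],[[0,0,0],0],[[0,0,0],0],[[0,0,-0.02],0]], claw=0.6)

```text
t: 8.85
eef_pos: [439.1, -205.8, 72.3]
tcp_rot: [-3.141, 0.001, 0.0]
ft_force: [-0.3, -0.6, -0.4]
opening: 0.585
grip_force: 0.0
```

Emit:
arm_command(rows=[[[0,0,-0.1],0],[[0,0,-0.14],0],[[0,0,-0.18],0],[[0,0,-0.14],0],[[0,0,0],0]])

```text
t: 9.35
eef_pos: [440.6, -206.7, 217.0]
tcp_rot: [3.137, -0.006, 0.0]
ft_force: [-0.1, 0.2, -0.4]
opening: 0.604
grip_force: 0.0
```

Emit:
arm_command(rows=[[[0,-0.19,0],0],[[0,-0.19,0],0],[[0,-0.19,0],0],[[0,-0.19,0],0],[[0,-0.19,0],0]])

```text
t: 9.85
eef_pos: [438.6, 33.4, 212.1]
tcp_rot: [3.142, 0.001, -0.0]
ft_force: [0.6, -0.5, 0.4]
opening: 0.595
grip_force: 0.0
```

Emit:
arm_command(rows=[[[0,-0.19,0],0],[[0,-0.19,0],0],[[0,-0.19,0],0],[[0,-0.19,0],0],[[0,-0.15,0],0]])

```text
t: 10.35
eef_pos: [438.4, 261.5, 211.9]
tcp_rot: [3.141, 0.001, 0.001]
ft_force: [0.4, 0.2, -0.1]
opening: 0.602
grip_force: 0.0
```

Run:
```python
from h import *
print(state()['eef_pos'])
p,d,K=look('wrist','w4.png');P=cloud(d,K)
def rep(c): 
  for l in('lid_mid','basket_mid','strainer'):
    print(c,l,[(np.round(r['position']).tolist(),round(r['confidence'],2)) for r in models.mark_of(c,l)])
rep('wrist')
near=np.hypot(P[...,0]-439,P[...,1]-274)
for z in (65,72,79,86):
    q=P[(near<25)&(abs(P[...,2]-z)<4)]
    if len(q): print('stem',z,len(q),q.min(0).round(),q.max(0).round())
for z in (50,92):
    q=P[(near<60)&(abs(P[...,2]-z)<4)];print(z,len(q),q.min(0).round(),q.max(0).round())
look('top','t4.png');rep('top')
```

```text
[438.41513727 261.49429946 211.88861019]
wrist lid_mid []
wrist basket_mid [([442.0, 272.0, 53.0], 0.81)]
wrist strainer []
stem 65 36 [441. 266.  61.] [447. 280.  69.]
stem 72 38 [441. 266.  68.] [447. 280.  76.]
stem 79 41 [440. 266.  75.] [447. 280.  83.]
stem 86 44 [435. 266.  82.] [447. 280.  90.]
50 2840 [401. 236.  46.] [477. 311.  54.]
92 323 [431. 266.  88.] [447. 281.  94.]
top lid_mid [([436.0, -206.0, 50.0], 0.8)]
top basket_mid [([438.0, 275.0, 53.0], 0.94)]
top strainer [([437.0, 274.0, -5.0], 0.81)]
```

View pics/w4.png

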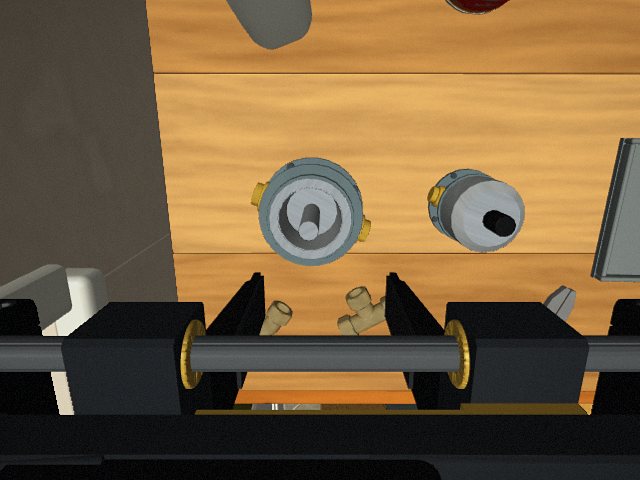

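View pics/t4.png

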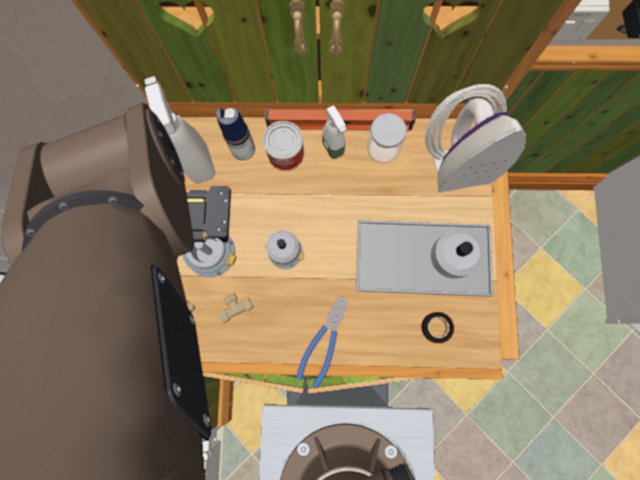

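The lid stands in the tray at px (460,250) in the top view. The basket stem is upright in the wrist view at (309,225), axis (439,273), top at z ≈ 92. Descending onto it.

Emit:
arm_command(rows=[[[0.002,-0.047,0.1],0],[[0,0,0.16],0],[[0,0,0.16],0],[[0,0,0.12],0],[[0,0,0.052],0]])

```text
t: 11.25
eef_pos: [439.0, 269.4, 62.2]
tcp_rot: [3.14, 0.003, -0.001]
ft_force: [0.4, 0.8, 0.3]
opening: 0.594
grip_force: 0.0
```

Emit:
arm_command(rows=[[[0,0,0],0],[[0,0,0],0],[[0,0,0],0],[[0,0,0],0],[[0,0,0],0]], claw=0.05)

```text
t: 11.75
eef_pos: [440.0, 270.9, 65.3]
tcp_rot: [-3.141, -0.001, 0.0]
ft_force: [0.4, 0.2, -0.2]
opening: 0.237
grip_force: 0.0
```

Emit:
arm_command(rows=[[[0,-0.009,0],0],[[0,0,0],0],[[0,0,0],0],[[0,0,0],0],[[0,0,0],0]])

```text
t: 12.25
eef_pos: [439.9, 273.3, 65.1]
tcp_rot: [-3.141, -0.001, 0.0]
ft_force: [-1.1, -0.5, 6.4]
opening: 0.167
grip_force: 30.0
```

Gripped, with an opening of 16 mm that matches the stem. Lifting slowly.

Emit:
arm_command(rows=[[[0,0,-0.03],0],[[0,0,-0.04],0],[[0,0,-0.06],0],[[0,0,-0.06],0],[[0,0,-0.08],0]])

```text
t: 12.75
eef_pos: [439.4, 273.0, 133.0]
tcp_rot: [3.141, 0.001, 0.0]
ft_force: [0.0, -0.4, -1.1]
opening: 0.163
grip_force: 30.0
```

Emit:
arm_command(rows=[[[0,0,-0.12],0],[[0,0,-0.1],0],[[0,0,0],0],[[0,0,0],0],[[0,0,0],0]])

```text
t: 13.25
eef_pos: [439.2, 272.9, 186.3]
tcp_rot: [3.141, 0.001, 0.0]
ft_force: [-0.0, 0.7, -1.0]
opening: 0.16
grip_force: 30.0
```

Run:
```python
from h import *
p,d,K=look('scene','s5.png')
for l in('basket_mid','strainer'):
    print(l,[(np.round(r['position']).tolist(),round(r['confidence'],2)) for r in models.mark_of('scene',l)])
```

```text
basket_mid [([440.0, 275.0, 171.0], 0.59)]
strainer [([441.0, 275.0, 2.0], 0.79)]
```

View pics/s5.png

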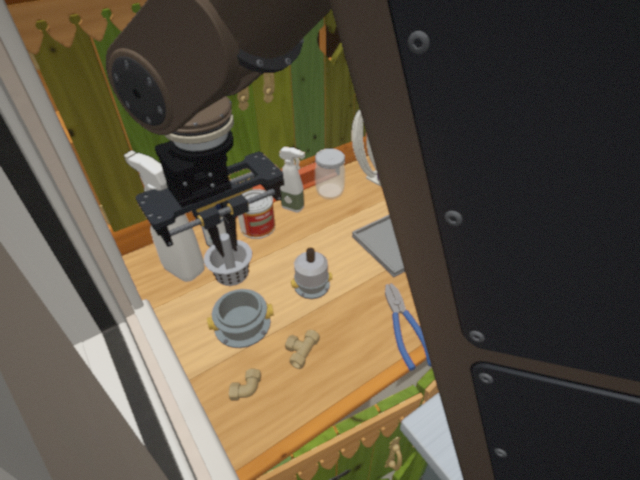

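The basket hangs upright in the gripper at px (228,262), and the body at (241,315) is empty and unmoved. Carrying the basket to the near half of the tray.

Emit:
arm_command(rows=[[[0,0.1,0],0],[[0,0.19,0],0],[[0,0.19,0],0],[[0,0.19,0],0],[[0,0.19,0],0]])

```text
t: 13.9
eef_pos: [439.3, 56.4, 186.7]
tcp_rot: [3.141, 0.001, 0.001]
ft_force: [1.0, -0.1, -0.7]
opening: 0.165
grip_force: 30.0
```

Emit:
arm_command(rows=[[[0,0.19,0],0],[[0,0.19,0],0],[[0,0.19,0],0],[[0,0,0],0],[[0,0,0],0]])

```text
t: 14.4
eef_pos: [439.4, -85.2, 186.6]
tcp_rot: [-3.141, 0.001, -0.003]
ft_force: [0.5, -0.0, -1.2]
opening: 0.159
grip_force: 30.0
```

Emit:
arm_command(rows=[[[0,0,0.14],0],[[0,0,0.14],0],[[0,0,0.12],0],[[0,0,0.07],0],[[0,0,0.02],0]])

```text
t: 14.9
eef_pos: [439.0, -82.7, 62.9]
tcp_rot: [-3.14, 0.003, 0.002]
ft_force: [0.3, -0.2, -1.0]
opening: 0.159
grip_force: 30.0
```

Emit:
arm_command(rows=[[[0,0,0.008],0],[[0,0,0],0],[[0,0,0],0],[[0,0,0],0],[[0,0,0],0]])

```text
t: 15.4
eef_pos: [440.0, -84.5, 63.1]
tcp_rot: [3.141, -0.001, 0.0]
ft_force: [-0.5, 0.1, -0.9]
opening: 0.163
grip_force: 30.0
```

Emit:
arm_command(rows=[[[0,0,0.008],0],[[0,0,0.006],0],[[0,0,0],0],[[0,0,0],0],[[0,0,0],0]])

```text
t: 15.9
eef_pos: [439.8, -84.4, 59.1]
tcp_rot: [3.142, 0.0, 0.0]
ft_force: [-0.0, -0.4, -1.5]
opening: 0.162
grip_force: 30.0
```

Emit:
arm_command(rows=[[[0,0,0.004],0],[[0,0,0],0],[[0,0,0],0],[[0,0,0],0],[[0,0,0],0]])

```text
t: 16.4
eef_pos: [439.8, -84.5, 58.1]
tcp_rot: [3.141, -0.0, 0.0]
ft_force: [-0.0, -0.4, 0.0]
opening: 0.164
grip_force: 30.0
```

Emit:
arm_command(rows=[[[0,0,0.004],0],[[0,0,0],0],[[0,0,0],0],[[0,0,0],0],[[0,0,0],0]])

```text
t: 16.9
eef_pos: [439.9, -84.5, 58.1]
tcp_rot: [3.141, -0.001, 0.0]
ft_force: [-2.9, -0.0, 19.1]
opening: 0.159
grip_force: 30.0
```

On the floor. I'll release, rise, and move aside.

Emit:
arm_command(rows=[[[0,0,0],0],[[0,0,0],0],[[0,0,0],0],[[0,0,0],0],[[0,0,-0.02],0]], claw=0.5)

```text
t: 17.4
eef_pos: [439.5, -84.3, 61.8]
tcp_rot: [-3.141, 0.001, 0.0]
ft_force: [-0.5, -0.4, 0.5]
opening: 0.485
grip_force: 0.0
```

Emit:
arm_command(rows=[[[0,0,-0.1],0],[[0,0,-0.16],0],[[0,0,-0.18],0],[[0,0,-0.16],0],[[0,0,0],0]])

```text
t: 17.9
eef_pos: [441.4, -84.9, 216.8]
tcp_rot: [3.139, -0.008, 0.0]
ft_force: [0.2, -1.1, -1.2]
opening: 0.5
grip_force: 0.0
```

Emit:
arm_command(rows=[[[0,-0.19,0],0],[[0,-0.19,0],0],[[0,-0.19,0],0],[[0,0,0],0],[[0,0,0],0]])

```text
t: 18.4
eef_pos: [439.3, 59.0, 211.7]
tcp_rot: [3.141, 0.001, 0.003]
ft_force: [0.0, -0.7, 0.4]
opening: 0.5
grip_force: 0.0
```

Run:
```python
from h import *
print(state()['eef_pos'],state()['ft_force'])
p,d,K=look('top','t6.png');P=cloud(d,K)
for l in('lid_mid','basket_mid','strainer'):
    print(l,[(np.round(r['position']).tolist(),round(r['confidence'],2)) for r in models.mark_of('top',l)])
for y,r in((-206,12),(-85,10)):
    q=P[np.hypot(P[...,0]-439,P[...,1]-y)<30]; print(y,'max z',np.nanmax(q[:,2]))
```

```text
[439.34556496  58.95929768 211.67668981] [ 0.03959743 -0.70211066  0.36630939]
lid_mid [([436.0, -205.0, 52.0], 0.74)]
basket_mid [([434.0, -85.0, 42.0], 0.67)]
strainer [([439.0, 273.0, -6.0], 0.65), ([440.0, -80.0, 45.0], 0.56)]
-206 max z 101.68636123038368
-85 max z 86.16135734663055
```

View pics/t6.png

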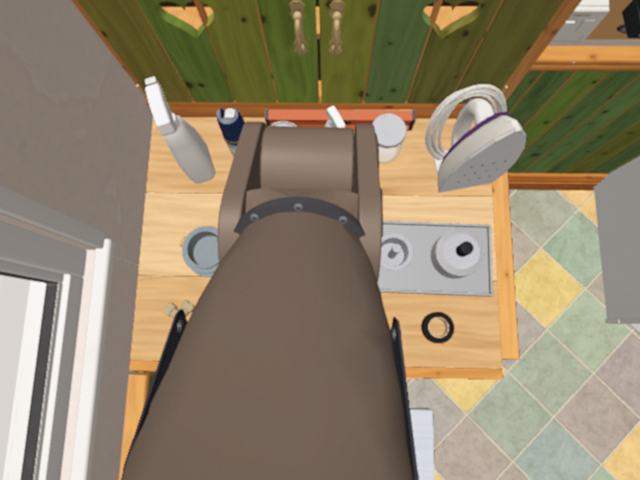

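The top view shows the basket at px (395,252) and the lid at (458,255), both upright in the tray, with the body at (204,252) where it started. Measured heights match both parts sitting on the tray floor, so I'll hand in.

```bash
python3 -c "
from cell import env
print(env.job_done())"
```

```text
the job is handed in; nothing more can be done
None
```

I handed the job in: by the last camera check, the large strainer's lid and basket stand upright side by side on the tray floor and its body is where it was; the hand-in call returned no verdict.

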